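# Close the gap in a row of glaze test tiles

## Task

A lilac glaze test tile is glued to the middle of the plywood sample board, and a loose teal tile and a loose orange tile lie on the board on either side of it, each with a gap. Close the gap between the teal tile and the lilac one: butt the teal tile flush against the lilac tile, lying flat on the board, square and in line with it, and let go of it. Leave the orange tile where it lies.

Things in the scene. Friction and masses are not known exactly. Their poses are not given: they have to be found in the camera images.
- sample_board: flat plywood board, 100 x 320 x 8 mm, with a thin aluminium strip at each short end; it lies on the table and does not move. Origin: centre of its underside, at table height; its top is 8 mm above that. x runs across the board (100 mm), y along it (320 mm, the direction of the row of tiles), z up.
- tile_lilac: square cream ceramic tile with a lilac glaze patch, 50 x 50 x 9 mm, glued to the middle of the board; it does not move. Origin: centre of its underside, on the board's top. x and y are parallel to its edges and to the board's x and y; its two free neighbours lie along its +y and -y.
- tile_teal: loose square cream tile with a teal glaze patch, 50 x 50 x 9 mm (edges solid to 8 mm up), about 45 g, flat on the board on the +y or -y side of the lilac tile (it varies), 30 to 65 mm of gap between, roughly in line. Origin: centre of its underside; x, y parallel to its edges, z up. Slides easily on the board; butted squarely, its centre is 50 mm from the lilac tile's along y.
- tile_orange: loose square cream ceramic tile with an orange glaze patch, same size and weight, lying on the other side of the lilac tile; it is to be left alone. Origin: centre of its underside.
Not all that is in view belongs to the job. What is shaped like the tile_teal but blue or yellow is not meant.

How it is judged:
By the outcome, as a careful person would: the job done as asked, in the order asked, and still so for the second after the job is handed in, with the robot touching nothing.
It also fails if it takes over 32 s, if anything falls off the work surface, if the arm or the gripper's body presses on something with over 40 N, if the wrist force passes 120 N, or if a joint passes its speed limit or range.

## Robot

A 7-joint arm with a two-finger parallel gripper is mounted at the origin on a cart in front of the work surface, level with it; the furniture and walls round the work are solid. World frame = base frame: x ahead of the robot, y to its left, z up, the work surface at z = 0. Lengths are in m, angles in rad, forces in N, time in s.
With the tool pointing down it reaches from about 0.4 to 0.85 m from the base axis. Payload 10.4 kg.
Tool frame: the origin (TCP) lies at the very end of the fingers, on their centre line; the grasp point (between the pads) lies 19 mm behind it; z points along the fingers, y is the line along which they close (so a half turn about z gives the same grasp; the last joint's range is limited). The gripper opens to 85 mm and grips with 20 to 120 N. Pads are 22 mm wide; open, the fingers measure 114 mm over their backs; the gripper's body (76 mm by 85 mm) begins 54 mm behind the grasp point. The pads swing forward as they close: fully open they stand 13 mm farther back than shut.
Start: joints at [1.298, 0.332, -0.065, 1.46, 0.022, 1.35, -0.088], TCP at [0.155, -0.606, 0.231] pointing down, gripper open.
Joint ranges: [-2.6, 2.6], [-0.5, 2.12], [-1.47, 1.34], [0.16, 2.42], [-1.27, 4.41], [0.06, 2.06], [-2.6, 2.6]. Speed limits (rad/s): [2.22, 2.22, 2.79, 2.79, 3.14, 3.14, 3.14].

## Interface

Orientations are given as a unit quaternion [x, y, z, w].
In Python, from workcell import manip, optics gives the robot as it stands.
- The arm moves only by the tool jog_arm, never from a script. Its arguments are lists of equal length, an entry for each row: "dr": the turn, a rotation vector about the tool's x, y, z normalised to -1 to 1, where 1 is 4 degrees, a list of three; "translation": the shift along the tool's x, y, z normalised to -1 to 1, where 1 is 0.025 m, a list of three; "jaw": the opening, from 0 (shut) to 1 (fully open). A call has 1 to 10 rows; each row shifts and turns the commanded pose from where the row before left it, along the tool's axes as they then stand; what a row does not reach is not made up. A row lasts 1/10 s, in which the tool goes at most 50 mm and 8.59 degrees, less where a joint would pass 70% of its speed; a pose out of reach is approached as far as the arm can. A call with a number of a shift or a turn outside -1 to 1 is refused whole. A call with a gripper value outside its range is refused whole. The fingers move at their own pace and stop on an object; "squeeze" is the grip in N (left out, the last holds). Time passes only in rows, so rows that do not move let the fingers close. It gives the time, the measured TCP pose, the force, the opening and the grip force at its end, in the units of the state.
- manip.get_obs(): the state, without advancing time (a new reading comes with each control period).
- optics.camera(name): name is "scene" or "top"; returns a dict with "color" (420x560x3 uint8, red, green, blue), "mtx" (3x3 intrinsics, pixels), "k1" (the pictures are not rectified: a ray, as slopes to the right and down, at radius r is drawn at 1 + k1 r^2 times it, then the intrinsics apply), "R" (3x3) and "t" (3): a world point X has camera coordinates R X + t. Camera axes: x right, y down, z forward; pixel columns grow to the right and rows downward; lengths in m; the calibration is good to about 2 mm. A picture is of the moment at which its call begins. There is no depth.
- manip.hand_in(): hands the job in; it is judged then, once.
The state is a dict: "clock": time; "joint_pos": joint angles; "joint_velocities": joint speeds; "tau": joint torques, N m; "position": TCP position; "ee_rot": TCP orientation; "ft_force": force on the tool from outside, world axes, zero at the start; "torque": the same for the moment, N m; "grip_width": opening from 0.0 (shut) to 1.0 (fully open); "grasp_force": force on a finger pad.
Only numpy, scipy, OpenCV 4.12 (cv2) and the standard library are available. Lean on these libraries where they do the work, as an engineer would, in place of code of your own. Each camera call takes 0.05 s, during which the arm holds its last target. There are 200 camera calls.

## Working session

There is one attempt and no reset: what is moved stays moved. The work goes in short steps, Python scripts to look and compute and a tool call to move; the robot and the scene stay as the last step left them, time stands still between calls to the robot, and variables do not carry over. Pictures are saved under pics/ and viewed, at most 10 in all, crops included, and the job is handed in when it is done.

Besides the shell and the picture viewer there is one more tool, called by a JSON object that holds its "fn" and its "kwargs", one argument or row to a line. jog_arm: Moves the arm, as the interface text tells. Scaled input: -1 to 1 covers 0.025 m each way for a shift and 4 degrees each way for a turn. Its arguments: {"type":"object","properties":{"dr":{"type":"array","items":{"type":"array","items":{"type":"number"}}},"translation":{"type":"array","items":{"type":"array","items":{"type":"number"}}},"jaw":{"type":"array","items":{"type":"number"}},"squeeze":{"type":"number"}},"required":["dr","translation","jaw"]}

```bash
mkdir -p pics; ls; python3 - <<'E'
from workcell import manip, optics
import cv2, numpy as np
for n in ("scene","top"):
    c=optics.camera(n); cv2.imwrite(f"pics/{n}0.png",c["color"][:,:,::-1]); 
    print(n,c["mtx"].round(1).tolist(),c["k1"],c["R"].round(3).tolist(),c["t"].round(3).tolist())
print(manip.get_obs())
E
```

```text
pics
scene [[484.8, 0.0, 280.4], [0.0, 484.8, 206.2], [0.0, 0.0, 1.0]] -0.1652437328799782 [[-0.835, -0.549, -0.015], [-0.351, 0.554, -0.755], [0.423, -0.625, -0.656]] [0.46, 0.146, 0.86]
top [[510.6, 0.0, 275.1], [0.0, 510.6, 212.3], [0.0, 0.0, 1.0]] 0.04779633375142051 [[-0.115, -0.993, -0.005], [-0.97, 0.113, -0.215], [0.214, -0.02, -0.977]] [0.113, 0.463, 0.951]
{'clock': 0.1, 'joint_pos': array([ 1.29838698,  0.33278216, -0.06471695,  1.46086259,  0.02162683,
        1.34988155, -0.08848966]), 'joint_velocities': array([ 0.00078926, -0.00317123,  0.00155387, -0.00155314,  0.00100809,
       -0.00050493, -0.00070392]), 'tau': array([ 4.16298080e-04, -6.26746345e+01,  4.87769104e-02, -3.92429566e+01,
        1.64175307e-02,  7.04452337e-03, -4.04973582e-05]), 'position': array([ 0.15442866, -0.60527908,  0.23060959]), 'ee_rot': array([ 9.92206144e-01,  1.24605715e-01, -1.14914806e-04, -6.07818002e-04]), 'ft_force': array([ 0.01689703,  0.20678462, -0.55649049]), 'torque': array([0.01516749, 0.02320559, 0.02389731]), 'grasp_force': 0.0, 'grip_width': 1.0030266781589936}
```

View pics/scene0.png

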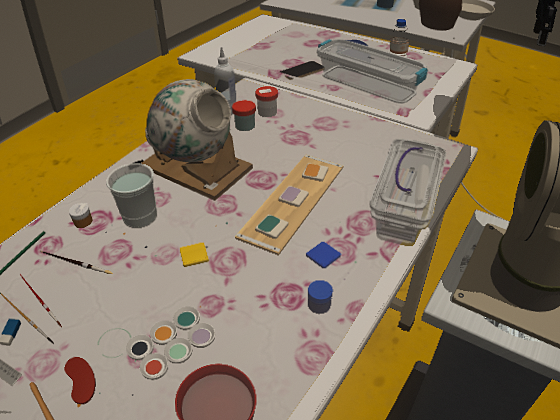

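View pics/top0.png

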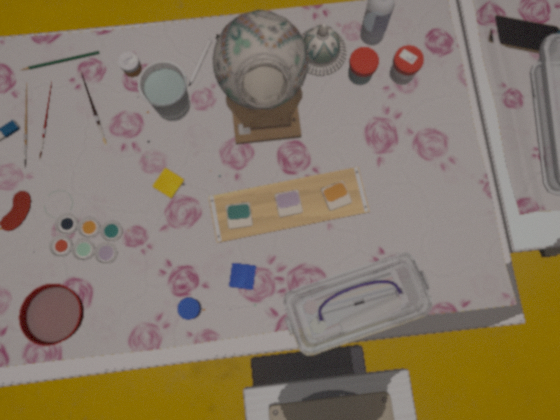

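Candidates for tile_teal, by pixel:
- Cream tile with a teal patch on the board: scene (270,227), top (239,213).
- Blue tile on the table: top (243,276).
- Yellow tile on the table: top (169,182).
- Teal paint pot: top (111,231).

Only the first lies on the board beside the lilac tile (top 289,202), with orange on the other side (top 336,195). I'll confirm it in an enlarged crop.

```bash
python3 - <<'E'
import cv2,numpy as np
a=cv2.imread("pics/top0.png")[160:250,200:380]; b=cv2.imread("pics/scene0.png")[150:255,225:350]
a=cv2.resize(a,None,fx=4.4,fy=4.4,interpolation=cv2.INTER_CUBIC)[:, :]
cv2.imwrite("pics/crop_top.png",a)
b=cv2.resize(b,None,fx=5,fy=5,interpolation=cv2.INTER_CUBIC); cv2.imwrite("pics/crop_scene.png",b)
E
```

```text
(no output)
```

View pics/crop_top.png

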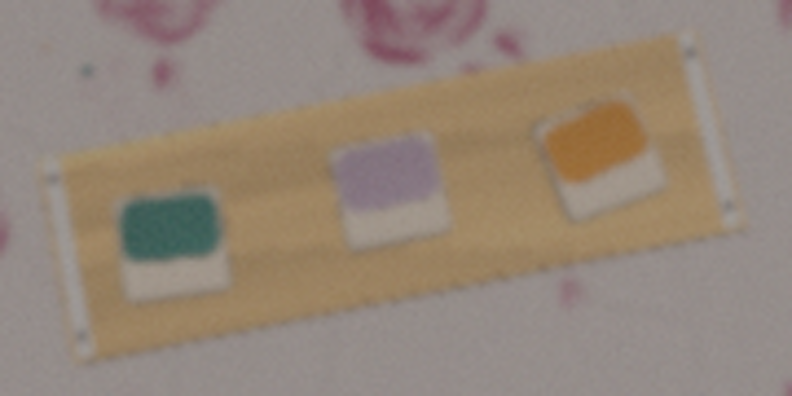

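View pics/crop_scene.png

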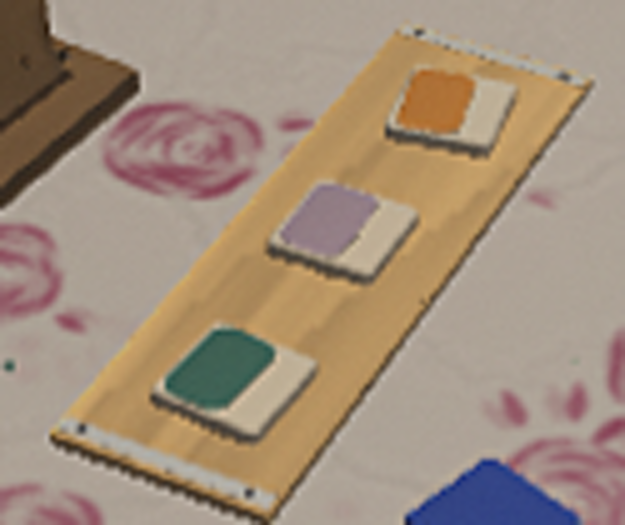

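The crop confirms it: the teal-patched cream tile is at top ≈ (239,216), the lilac at (289,202) and the orange at (336,195). The teal tile is turned a few degrees relative to the lilac one. Next I measure.

```bash
cat > h.py <<'E'
import cv2,numpy as np
from workcell import manip,optics
def cast(c,px,z):
    u=(np.asarray(px,float)-c["mtx"][:2,2])/c["mtx"][0,0]
    s=u.copy()
    for _ in range(8): s=u/(1+c["k1"]*(s**2).sum(1,keepdims=True))
    d=np.c_[s,np.ones(len(s))]@c["R"]; o=-c["R"].T@c["t"]
    return (o+d*((z-o[2])/d[:,2])[:,None])[:,:2]
def proj(c,X):
    p=np.asarray(X,float)@c["R"].T+c["t"]; s=p[:,:2]/p[:,2:]
    return s*(1+c["k1"]*(s**2).sum(1,keepdims=True))*c["mtx"][0,0]+c["mtx"][:2,2]
def rectified(n,N=6,z=.017,lo=(.38,-.22),size=(.30,.44),res=.0005):
    """plane z seen straight down: row = (x-lo)/res, col = (y-lo)/res"""
    cs=[optics.camera(n) for _ in range(N)]; c=cs[0]
    im=np.mean([k["color"].astype(np.float32) for k in cs],0)
    h,w=int(size[0]/res),int(size[1]/res); r,q=np.mgrid[:h,:w]
    X=np.c_[lo[0]+r.ravel()*res,lo[1]+q.ravel()*res,np.full(r.size,z)]
    p=proj(c,X).reshape(h,w,2).astype(np.float32)
    return cv2.remap(im,p,None,cv2.INTER_CUBIC).clip(0,255).astype(np.uint8)
def rect(cnt,lo=(.38,-.22),res=.0005):
    (cx,cy),(w,h),a=cv2.minAreaRect(cnt)
    return [round(lo[0]+cy*res,4),round(lo[1]+cx*res,4),round(w*res*1e3,1),round(h*res*1e3,1),round(-((a+45)%90-45),2)]
E
python3 - <<'E'
from h import *
for n in("top","scene"):
    im=rectified(n); lab=cv2.cvtColor(im,cv2.COLOR_RGB2LAB); b=lab[:,:,2]
    print(n,b.min(),b.max())
    m=cv2.morphologyEx((b>146).astype(np.uint8),cv2.MORPH_OPEN,np.ones((9,9)))
    cs,hi=cv2.findContours(m,cv2.RETR_CCOMP,cv2.CHAIN_APPROX_NONE)
    i=max([k for k in range(len(cs)) if hi[0][k][3]<0],key=lambda k:cv2.contourArea(cs[k])); print("board",rect(cs[i]))
    for k,q in enumerate(cs):
        if hi[0][k][3]==i and cv2.contourArea(q)>800: 
            mm=np.zeros_like(m); cv2.drawContours(mm,[q],-1,1,-1); mm=cv2.morphologyEx(mm,cv2.MORPH_OPEN,np.ones((41,41)))
            print("tile",rect(q),cv2.mean(im,mm)[:3])
    cv2.imwrite(f"pics/r_{n}.png",np.r_[im[:,:,::-1],cv2.merge([m*255]*3)][:, :])
E
```

```text
top 92 164
board [0.4956, 0.03, 94.7, 290.1, 4.96]
tile [0.5021, -0.069, 56.0, 56.4, 14.74] (0.0, 0.0, 0.0)
tile [0.4975, 0.0297, 56.5, 56.3, 5.44] (143.4651123642791, 128.62511573099908, 124.12490531100076)
tile [0.484, 0.1329, 56.6, 56.3, 1.79] (114.80621179580373, 119.2413679167355, 107.11737981166362)
scene 78 176
board [0.4916, 0.037, 99.6, 294.6, 4.96]
tile [0.4996, -0.0652, 52.7, 59.5, 14.24] (0.0, 0.0, 0.0)
tile [0.4951, 0.0333, 53.2, 58.5, 5.19] (152.3801760962427, 134.83305727486706, 126.55400575363961)
tile [0.4813, 0.1363, 56.5, 53.5, -0.0] (113.77518908110927, 122.01451795183864, 104.16334869164565)
```

```bash
cat >> h.py <<'E'
from scipy.spatial.transform import Rotation as Ro
def sim(p,q,segs):
    R=Ro.from_quat(q); p=np.array(p)
    for n,t,r in segs:
        for _ in range(n):
            p=p+R.apply(np.array(t)*.025); R=R*Ro.from_rotvec(np.radians(4*np.array(r)))
        y=R.as_matrix()[:,1]; print(n,p.round(4),"rad %.3f az %.1f tooly %.1f"%(np.hypot(*p[:2]),np.degrees(np.arctan2(p[1],p[0])),np.degrees(np.arctan2(y[1],y[0]))))
E
python3 - <<'E'
from h import *
o=manip.get_obs()
sim(o["position"],o["ee_rot"],[(10,[1,0,0],[0,0,-.5]),(10,[1,-.1,0],[0,0,-.57]),(10,[1,-.2,0],[0,0,-.57]),(4,[1,-.2,0],[0,0,-.57])])
E
```

```text
10 [ 0.383  -0.5072  0.2314] rad 0.636 az -52.9 tooly -55.7
10 [ 0.5425 -0.3152  0.2313] rad 0.627 az -30.2 tooly -32.9
10 [ 0.5922 -0.0669  0.2313] rad 0.596 az -6.4 tooly -10.1
4 [0.5839 0.0347 0.2313] rad 0.585 az 3.4 tooly -1.0
```

{"fn": "jog_arm", "kwargs": {
  "translation": [
    [1,0,0],
    [1,0,0],
    [1,0,0],
    [1,0,0],
    [1,0,0],
    [1,0,0],
    [1,0,0],
    [1,0,0],
    [1,0,0],
    [1,0,0]
  ],
  "dr": [
    [0,0,-0.5],
    [0,0,-0.5],
    [0,0,-0.5],
    [0,0,-0.5],
    [0,0,-0.5],
    [0,0,-0.5],
    [0,0,-0.5],
    [0,0,-0.5],
    [0,0,-0.5],
    [0,0,-0.5]
  ],
  "jaw": [1,1,1,1,1,1,1,1,1,1]
}}

```text
clock: 1.7
position: [0.3847, -0.506, 0.2313]
ee_rot: [0.955, 0.296, 0.0, 0.0]
ft_force: [0.0, 0.4, 0.2]
grip_width: 1.001
grasp_force: 0.0
```

```bash
python3 - <<'E'
from h import *
o=manip.get_obs()
sim(o["position"],o["ee_rot"],[(10,[1,-.3,0],[0,0,-.57]),(10,[1,-.3,0],[0,0,-.57]),(7,[1,-.1,.4],[0,0,-.43])])
E
```

```text
10 [ 0.5087 -0.2783  0.2313] rad 0.580 az -28.7 tooly -32.7
10 [ 0.5347 -0.0203  0.2313] rad 0.535 az -2.2 tooly -9.9
7 [0.5318 0.1552 0.1613] rad 0.554 az 16.3 tooly 2.1
```

{"fn": "jog_arm", "kwargs": {
  "translation": [
    [1,-0.3,0],
    [1,-0.3,0],
    [1,-0.3,0],
    [1,-0.3,0],
    [1,-0.3,0],
    [1,-0.3,0],
    [1,-0.3,0],
    [1,-0.3,0],
    [1,-0.3,0],
    [1,-0.3,0]
  ],
  "dr": [
    [0,0,-0.57],
    [0,0,-0.57],
    [0,0,-0.57],
    [0,0,-0.57],
    [0,0,-0.57],
    [0,0,-0.57],
    [0,0,-0.57],
    [0,0,-0.57],
    [0,0,-0.57],
    [0,0,-0.57]
  ],
  "jaw": [1,1,1,1,1,1,1,1,1,1]
}}

```text
clock: 2.7
position: [0.5082, -0.2777, 0.2313]
ee_rot: [0.878, 0.479, -0.0, 0.0]
ft_force: [-0.2, 0.6, 0.0]
grip_width: 1.004
grasp_force: 0.0
```

{"fn": "jog_arm", "kwargs": {
  "translation": [
    [1,-0.3,0],
    [1,-0.3,0],
    [1,-0.3,0],
    [1,-0.3,0],
    [1,-0.3,0],
    [1,-0.3,0],
    [1,-0.3,0],
    [1,-0.3,0],
    [1,-0.3,0],
    [1,-0.3,0]
  ],
  "dr": [
    [0,0,-0.57],
    [0,0,-0.57],
    [0,0,-0.57],
    [0,0,-0.57],
    [0,0,-0.57],
    [0,0,-0.57],
    [0,0,-0.57],
    [0,0,-0.57],
    [0,0,-0.57],
    [0,0,-0.57]
  ],
  "jaw": [1,1,1,1,1,1,1,1,1,1]
}}

```text
clock: 3.7
position: [0.5342, -0.0197, 0.2313]
ee_rot: [0.765, 0.643, 0.0, 0.0]
ft_force: [-0.0, -0.4, 0.9]
grip_width: 0.997
grasp_force: 0.0
```

```bash
python3 - <<'E'
from h import *
o=manip.get_obs()
print(o["joint_pos"].round(2))
sim(o["position"],o["ee_rot"],[(8,[1,.0,.5],[0,0,-.37])])
E
```

```text
[ 0.52  0.19 -0.63  1.67  0.11  1.32 -0.31]
8 [0.5506 0.1792 0.1313] rad 0.579 az 18.0 tooly 1.9
```

{"fn": "jog_arm", "kwargs": {
  "translation": [
    [0.85,-0.34,0.5],
    [0.85,-0.34,0.5],
    [0.85,-0.34,0.5],
    [0.85,-0.34,0.5],
    [0.85,-0.34,0.5],
    [0.85,-0.34,0.5],
    [0.85,-0.34,0.5],
    [0,0,0]
  ],
  "dr": [
    [0,0,-0.43],
    [0,0,-0.43],
    [0,0,-0.43],
    [0,0,-0.43],
    [0,0,-0.43],
    [0,0,-0.43],
    [0,0,-0.43],
    [0,0,0]
  ],
  "jaw": [1,1,1,1,1,1,1,1]
}}

```text
clock: 4.5
position: [0.4854, 0.1349, 0.1419]
ee_rot: [0.693, 0.721, -0.001, -0.001]
ft_force: [0.6, 0.5, 0.4]
grip_width: 1.005
grasp_force: 0.0
```

```bash
python3 - <<'E'
from h import *
o=manip.get_obs()
R=Ro.from_quat(o["ee_rot"]).as_matrix(); y=R[:,1]; print(o["position"].round(4),"ang %.2f"%np.degrees(np.arctan2(y[1],y[0])), "delta tool units",(R.T@(np.array([.485,.133,.030])-o["position"])/.025).round(2))
for n in("scene","top"):
    c=optics.camera(n); im=c["color"]
    p=proj(c,[[.485,.133,.05]])[0].astype(int); print(n,p)
    x0,y0=max(p[0]-80,0),max(p[1]-90,0)
    cv2.imwrite(f"pics/{n}1.png",cv2.resize(im[y0:y0+150,x0:x0+200,::-1],None,fx=4,fy=4,interpolation=cv2.INTER_CUBIC))
E
```

```text
[0.4854 0.1349 0.1419] ang 2.34 delta tool units [-0.08 -0.01  4.48]
scene [270 212]
top [237 210]
```

View pics/scene1.png

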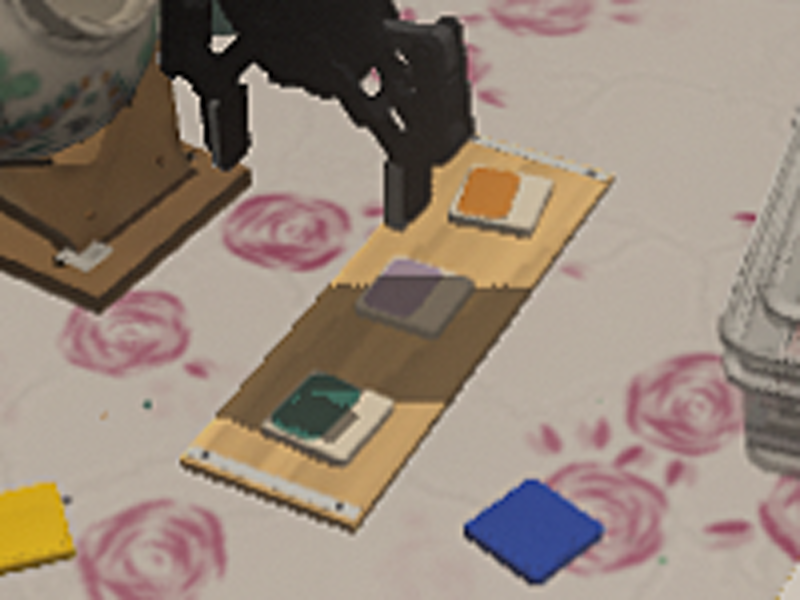

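The scene crop shows both fingers, at (225,150) and (405,215), straddling the teal tile at (330,420), with clear space around them. I'll descend.

{"fn": "jog_arm", "kwargs": {
  "translation": [
    [-0.02,0,0.8],
    [-0.02,0,0.8],
    [-0.02,0,0.8],
    [-0.02,0,0.8],
    [0,0,0.8],
    [0,0,0.6],
    [0,0,0.4],
    [0,0,0.3],
    [0,0,0],
    [0,0,0]
  ],
  "dr": [
    [0,0,0],
    [0,0,0],
    [0,0,0],
    [0,0,0],
    [0,0,0],
    [0,0,0],
    [0,0,0],
    [0,0,0],
    [0,0,0],
    [0,0,0]
  ],
  "jaw": [1,1,1,1,1,1,1,0.85,0.8,0.75]
}}

```text
clock: 5.6
position: [0.4884, 0.1293, 0.0117]
ee_rot: [0.695, 0.719, 0.0, 0.0]
ft_force: [0.1, -1.1, -0.3]
grip_width: 0.751
grasp_force: 0.0
```

```bash
python3 - <<'E'
from h import *
o=manip.get_obs()
R=Ro.from_quat(o["ee_rot"]).as_matrix(); y=R[:,1]; print(o["position"].round(4),"ang %.2f"%np.degrees(np.arctan2(y[1],y[0])),R[:,2].round(3))
c=optics.camera("scene"); im=c["color"]
cv2.imwrite("pics/scene2.png",cv2.resize(im[170:260,220:340,::-1],None,fx=6,fy=6,interpolation=cv2.INTER_CUBIC))
E
```

```text
[0.4884 0.1293 0.0117] ang 1.95 [ 0.001  0.    -1.   ]
```

View pics/scene2.png

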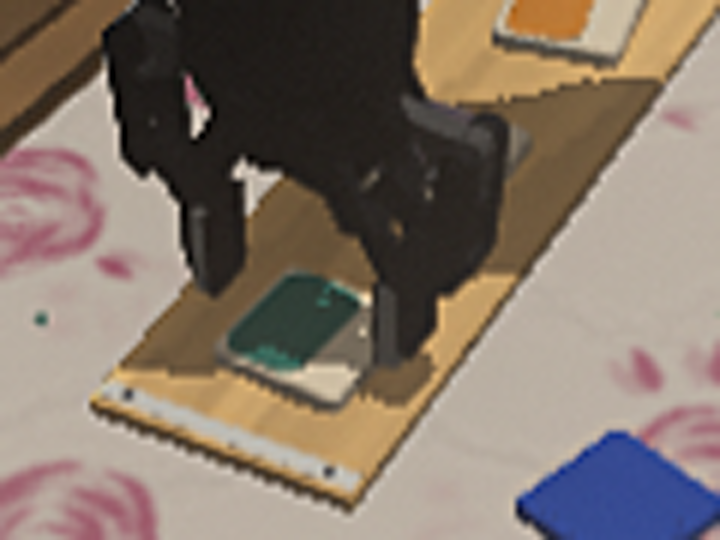

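The crop shows the teal tile at (290,340) between the fingertips at (215,290) and (400,360), still a little above the board. I'll correct a small drift, lower the last bit and close.

{"fn": "jog_arm", "kwargs": {
  "translation": [
    [0.14,-0.1,0.1],
    [0,0,0.1],
    [0,0,0.03],
    [0,0,0],
    [0,0,0],
    [0,0,0],
    [0,0,0],
    [0,0,0],
    [0,0,0]
  ],
  "dr": [
    [0,0,0],
    [0,0,0],
    [0,0,0],
    [0,0,0],
    [0,0,0],
    [0,0,0],
    [0,0,0],
    [0,0,0],
    [0,0,0]
  ],
  "jaw": [0.75,0.75,0.72,0.68,0.64,0.6,0.55,0.5,0.5],
  "squeeze": 25
}}

```text
clock: 6.55
position: [0.4856, 0.1326, 0.0058]
ee_rot: [0.695, 0.719, 0.0, 0.0]
ft_force: [-1.3, -0.6, 4.2]
grip_width: 0.577
grasp_force: 26.3
```

```bash
python3 - <<'E'
from h import *
o=manip.get_obs()
R=Ro.from_quat(o["ee_rot"]).as_matrix(); y=R[:,1]; print(o["position"].round(4),"ang %.2f"%np.degrees(np.arctan2(y[1],y[0])),o["ft_force"],o["grip_width"]*85,o["clock"])
c=optics.camera("scene"); im=c["color"]
cv2.imwrite("pics/scene3.png",cv2.resize(im[170:260,220:340,::-1],None,fx=6,fy=6,interpolation=cv2.INTER_CUBIC))
E
```

```text
[0.4856 0.1326 0.0058] ang 1.95 [-1.25249511 -0.57527172  4.17889251] 49.07105286517859 6.55
```

View pics/scene3.png

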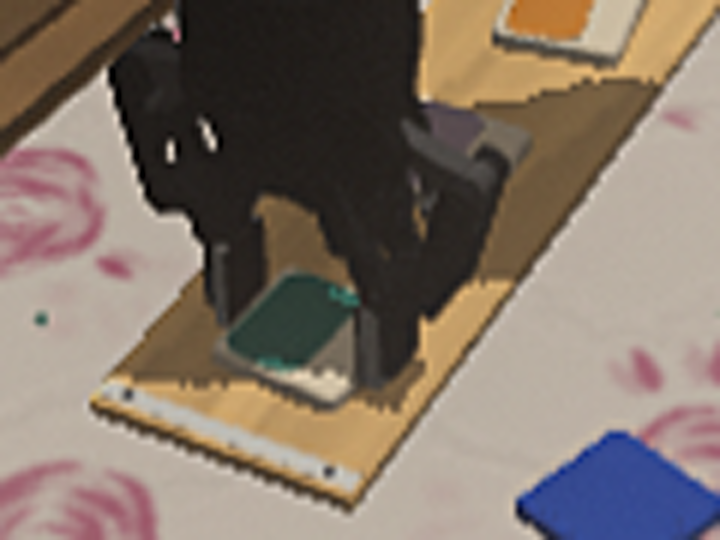

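The tile is gripped: opening 49 mm, 26 N, pads at (225,290) and (375,350) on its sides. Next I turn it square, put it in line and slide it to about 5 mm short of the lilac tile.

{"fn": "jog_arm", "kwargs": {
  "translation": [
    [0,0.08,-0.01],
    [0,0.08,0],
    [-0.4,0,0],
    [-0.4,0,0],
    [-0.4,0,0],
    [-0.4,0,0],
    [-0.34,0,0],
    [0,0,0],
    [0,0,0]
  ],
  "dr": [
    [0,0,-0.4],
    [0,0,-0.38],
    [0,0,0],
    [0,0,0],
    [0,0,0],
    [0,0,0],
    [0,0,0],
    [0,0,0],
    [0,0,0]
  ],
  "jaw": [0.5,0.5,0.5,0.5,0.5,0.5,0.5,0.5,0.5]
}}

```text
clock: 7.5
position: [0.4938, 0.0839, 0.0058]
ee_rot: [0.675, 0.737, -0.0, 0.0]
ft_force: [0.8, -2.3, 2.1]
grip_width: 0.573
grasp_force: 26.2
```

```bash
python3 - <<'E'
from h import *
o=manip.get_obs()
R=Ro.from_quat(o["ee_rot"]).as_matrix(); y=R[:,1]; print(o["position"].round(4),"ang %.2f"%np.degrees(np.arctan2(y[1],y[0])),o["ft_force"].round(1),o["clock"])
print((R.T@(np.array([.4944,.0795,.006])-o["position"])/.025).round(3))
E
```

```text
[0.4938 0.0839 0.0058] ang 5.03 [ 0.8 -2.3  2.1] 7.5
[-0.176  0.009 -0.008]
```

{"fn": "jog_arm", "kwargs": {
  "translation": [
    [-0.08,0.01,0],
    [-0.04,0,0],
    [-0.04,0,0],
    [0,0,0]
  ],
  "dr": [
    [0,0,0],
    [0,0,0],
    [0,0,0],
    [0,0,0]
  ],
  "jaw": [0.5,0.5,0.5,0.5]
}}

```text
clock: 7.9
position: [0.4943, 0.0807, 0.0058]
ee_rot: [0.675, 0.738, 0.0, -0.0]
ft_force: [0.2, 1.4, 1.0]
grip_width: 0.579
grasp_force: 26.2
```

{"fn": "jog_arm", "kwargs": {
  "translation": [
    [-0.03,0,0],
    [-0.03,0,0],
    [0,0,0]
  ],
  "dr": [
    [0,0,0],
    [0,0,0],
    [0,0,0]
  ],
  "jaw": [0.5,0.5,0.5]
}}

```text
clock: 8.2
position: [0.4944, 0.079, 0.0058]
ee_rot: [0.675, 0.738, -0.0, 0.0]
ft_force: [-0.7, 0.2, 1.3]
grip_width: 0.575
grasp_force: 26.2
```

{"fn": "jog_arm", "kwargs": {
  "translation": [
    [-0.03,0,0],
    [-0.03,0,0],
    [0,0,0]
  ],
  "dr": [
    [0,0,0],
    [0,0,0],
    [0,0,0]
  ],
  "jaw": [0.5,0.5,0.5]
}}

```text
clock: 8.5
position: [0.4944, 0.0789, 0.0058]
ee_rot: [0.675, 0.738, 0.001, -0.001]
ft_force: [-0.1, 7.5, 0.1]
grip_width: 0.574
grasp_force: 26.1
```

{"fn": "jog_arm", "kwargs": {
  "translation": [
    [-0.03,0,0],
    [-0.03,0,0],
    [0,0,0]
  ],
  "dr": [
    [0,0,0],
    [0,0,0],
    [0,0,0]
  ],
  "jaw": [0.5,0.5,0.5]
}}

```text
clock: 8.8
position: [0.4944, 0.0789, 0.0059]
ee_rot: [0.674, 0.738, 0.001, -0.001]
ft_force: [-1.2, 11.8, 0.7]
grip_width: 0.579
grasp_force: 26.0
```

Contact: the force rose to 12 N at TCP y = 0.0789. Now I open, lift and move aside to check.

{"fn": "jog_arm", "kwargs": {
  "translation": [
    [0.02,0,0],
    [0.02,0,0],
    [0,0,0],
    [0,0,0],
    [0,0,-0.2],
    [0,0,-0.5],
    [0,0,-0.8],
    [0,0,-1],
    [0,0,-1],
    [0,0,-1]
  ],
  "dr": [
    [0,0,0],
    [0,0,0],
    [0,0,0],
    [0,0,0],
    [0,0,0],
    [0,0,0],
    [0,0,0],
    [0,0,0],
    [0,0,0],
    [0,0,0]
  ],
  "jaw": [0.5,0.6,0.7,0.8,0.85,0.85,0.9,1,1,1]
}}

```text
clock: 9.8
position: [0.4946, 0.0771, 0.1204]
ee_rot: [0.675, 0.738, 0.0, 0.0]
ft_force: [0.6, 0.2, -0.6]
grip_width: 0.999
grasp_force: 0.0
```

{"fn": "jog_arm", "kwargs": {
  "translation": [
    [0.9,0,-0.5],
    [0.9,0,-0.5],
    [0.9,0,-0.2],
    [0.9,0,0],
    [0.9,0,0],
    [0.9,0,0],
    [0.9,0,0],
    [0.9,0,0],
    [0.9,0,0],
    [0,0,0]
  ],
  "dr": [
    [0,0,0],
    [0,0,0],
    [0,0,0],
    [0,0,0],
    [0,0,0],
    [0,0,0],
    [0,0,0],
    [0,0,0],
    [0,0,0],
    [0,0,0]
  ],
  "jaw": [1,1,1,1,1,1,1,1,1,1]
}}

```text
clock: 10.8
position: [0.4755, 0.2821, 0.1495]
ee_rot: [0.674, 0.739, 0.001, -0.001]
ft_force: [-1.2, -0.2, -0.0]
grip_width: 1.002
grasp_force: 0.0
```

```bash
python3 - <<'E'
from h import *
im=rectified("top"); cv2.imwrite("pics/r_top2.png",im[:,:,::-1])
b=cv2.cvtColor(im,cv2.COLOR_RGB2LAB)[:,:,2]
m=cv2.morphologyEx((b>146).astype(np.uint8),cv2.MORPH_OPEN,np.ones((9,9)))
cs,hi=cv2.findContours(m,cv2.RETR_CCOMP,cv2.CHAIN_APPROX_NONE)
i=max([k for k in range(len(cs)) if hi[0][k][3]<0],key=lambda k:cv2.contourArea(cs[k])); print("board",rect(cs[i]))
for k,q in enumerate(cs):
    if hi[0][k][3]==i and cv2.contourArea(q)>800: print("hole",rect(q))
cv2.imwrite("pics/after.png",cv2.resize(im[140:340,80:520,::-1],(792,360)))
E
```

```text
board [0.4989, -0.0068, 95.1, 217.1, 4.83]
hole [0.5021, -0.069, 55.3, 55.6, 14.28]
```

View pics/after.png

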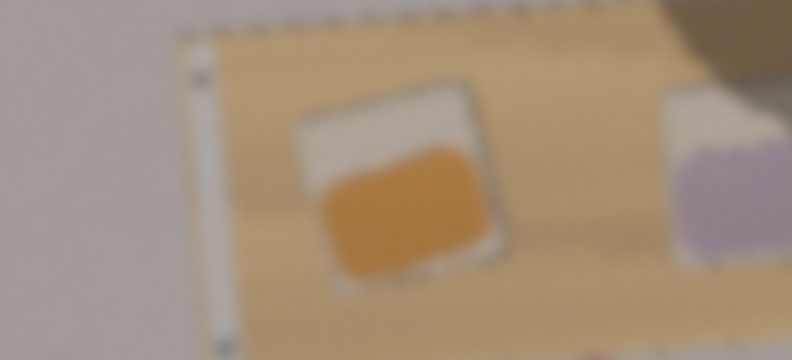

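The view shows orange unmoved, with its rectified pose unchanged, but the gripper's shadow falls across the lilac and teal tiles. I'll move farther off.

{"fn": "jog_arm", "kwargs": {
  "translation": [
    [0.9,0,-0.2],
    [0.9,0,-0.2],
    [0.9,0,0],
    [0.9,0,0],
    [0.9,0,0],
    [0.9,0,0],
    [0.9,0,0],
    [0.9,0,0],
    [0,0,0]
  ],
  "dr": [
    [0,0,0],
    [0,0,0],
    [0,0,0],
    [0,0,0],
    [0,0,0],
    [0,0,0],
    [0,0,0],
    [0,0,0],
    [0,0,0]
  ],
  "jaw": [1,1,1,1,1,1,1,1,1]
}}

```text
clock: 12.0
position: [0.4594, 0.4603, 0.1582]
ee_rot: [0.674, 0.739, 0.0, -0.001]
ft_force: [-1.0, -0.3, 0.4]
grip_width: 1.003
grasp_force: 0.0
```

```bash
python3 - <<'E'
from h import *
for n in("top","scene"):
    im=rectified(n)
    b=cv2.cvtColor(im,cv2.COLOR_RGB2LAB)[:,:,2]
    m=cv2.morphologyEx((b>146).astype(np.uint8),cv2.MORPH_OPEN,np.ones((9,9)))
    cs,hi=cv2.findContours(m,cv2.RETR_CCOMP,cv2.CHAIN_APPROX_NONE)
    i=max([k for k in range(len(cs)) if hi[0][k][3]<0],key=lambda k:cv2.contourArea(cs[k])); print(n,"board",rect(cs[i]))
    for k,q in enumerate(cs):
        if hi[0][k][3]==i and cv2.contourArea(q)>800:
            print("hole",rect(q))
            if cv2.contourArea(q)<15000: continue
            # long edges, per tile: rotate to board frame about lilac centre
            a=np.radians(5.0); P=np.c_[.38+q[:,0,1]*.0005,-.22+q[:,0,0]*.0005]-[.4975,.0297]
            u=P@[np.cos(a),np.sin(a)]*1e3; v=P@[-np.sin(a),np.cos(a)]*1e3
            for nm,l,h in(("lilac",-18,18),("teal",32,66)):
                for sgn in(-1,1):
                    s=(v>l)&(v<h)&(u*sgn>15); f=np.polyfit(v[s],u[s],1); print(nm,sgn,"u mid %.2f slope %.2f deg"%(np.polyval(f,(l+h)/2),np.degrees(np.arctan(f[0]))),s.sum())
            s=(v>60)&(abs(u)<18); f=np.polyfit(u[s],v[s],1); print("end v %.2f"%f[1],"slope %.2f"%np.degrees(np.arctan(f[0])))
            s=(v<0)&(abs(u)<18); f=np.polyfit(u[s],v[s],1); print("start v %.2f"%f[1],"slope %.2f"%np.degrees(np.arctan(f[0])))
    cv2.imwrite(f"pics/after_{n}.png",cv2.resize(im[140:340,220:620,::-1],(800,400)))
E
```

```text
top board [0.4978, 0.0045, 95.4, 239.4, 5.01]
hole [0.5021, -0.069, 54.9, 55.4, 14.53]
scene board [0.4917, 0.0362, 99.8, 293.7, 4.95]
hole [0.4996, -0.0653, 52.3, 58.7, 14.24]
```

View pics/after_top.png

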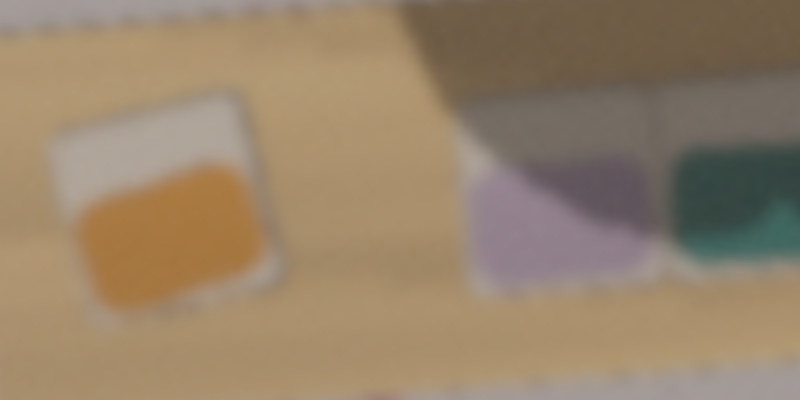

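The rectified view shows teal (740,200) butted against lilac (560,200), edges running on in line, with orange (160,205) untouched. Next I quantify it with a shadow-proof chroma ratio.

```bash
python3 - <<'E'
from h import *
for n in("top","scene"):
    im=cv2.GaussianBlur(rectified(n,4),(0,0),2).astype(float)
    ch=(im[:,:,0]-im[:,:,2])/im.sum(2)
    a=np.radians(5.0); org=np.array([.4975,.0297])
    U,V=np.meshgrid(np.arange(-42,42.1,.25),np.arange(-38,95.1,.5))
    W=org+.001*(U[...,None]*[np.cos(a),np.sin(a)]+V[...,None]*[-np.sin(a),np.cos(a)])
    g=cv2.remap(ch.astype(np.float32),((W[...,1]+.22)/.0005).astype(np.float32),((W[...,0]-.38)/.0005).astype(np.float32),cv2.INTER_LINEAR)
    v=V[:,0];u=U[0]; d=np.abs(np.gradient(g,axis=1))
    print(n)
    for nm,l,h in(("lilac",-16,18),("teal",34,66)):
        for sg in(-1,1):
            s=(u*sg>18)&(u*sg<36); r=(v>l)&(v<h)
            w=d[np.ix_(r,s)]**2; e=(w*u[s]).sum(1)/w.sum(1); f=np.polyfit(v[r],e,1)
            print(nm,sg,"u %.2f slope %.2f std %.2f"%(np.polyval(f,(l+h)/2),np.degrees(np.arctan(f[0])),np.std(e-np.polyval(f,v[r]))))
    dv=np.abs(np.gradient(g,axis=0)); r=np.abs(u)<18
    for nm,l,h in(("start",-36,-15),("end",66,90)):
        s=(v>l)&(v<h); w=dv[np.ix_(s,r)]**2; e=(w*v[s][:,None]).sum(0)/w.sum(0); f=np.polyfit(u[r],e,1); print(nm,"v %.2f slope %.2f"%(f[1],np.degrees(np.arctan(f[0]))))
    if n=="scene":cv2.imwrite("pics/fin.png",cv2.resize(im[140:340,220:620,::-1].astype(np.uint8),(800,400)))
E
```

```text
top
lilac -1 u -26.01 slope 0.11 std 0.15
lilac 1 u 24.84 slope 0.15 std 0.07
teal -1 u -26.01 slope -0.60 std 0.13
teal 1 u 22.38 slope 0.73 std 0.15
start v -24.84 slope 1.03
end v 73.65 slope -6.26
scene
lilac -1 u -28.28 slope 0.17 std 0.15
lilac 1 u 24.02 slope 0.05 std 0.19
teal -1 u -28.21 slope -0.55 std 0.11
teal 1 u 22.41 slope 1.56 std 0.16
start v -24.58 slope 0.32
end v 77.82 slope -10.35
```

View pics/fin.png

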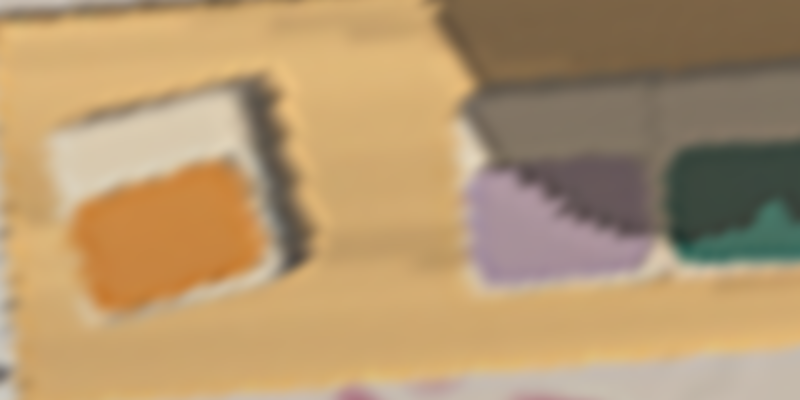

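The -x edges of the teal and lilac tiles coincide within 0.1 mm in both views, and the teal tile is square to about 0.7°. It was pushed to firm contact, so the seam is closed, and orange is unmoved. Handing in.

```bash
python3 -c "
from workcell import manip
print(manip.hand_in())"
```

```text
the job is handed in; nothing more can be done
None
```

The teal tile is butted against the lilac one, flat and released, in line to about 0.1 mm and square to within about 0.7°; the orange tile was not moved, and the job was handed in at about 13 s of the 32 s allowed (no verdict returned).

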